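# Load the button boxes into the gravity lane

### The arm

A 6-joint arm with a two-finger parallel gripper is mounted at the origin on the work surface. World frame = base frame: x ahead of the robot, y to its left, z up, the work surface at z = 0. Lengths are in mm, angles in rad, forces in N, time in s.
With the tool pointing down it reaches from about 275 to 750 mm from the base axis. Payload 10.2 kg.
Tool frame: the origin (TCP) lies between the finger pads; the fingertips stand 22 mm ahead of it and the grasp point (between the pads) lies 3 mm ahead of it (env.tip_reach is the distance from the TCP to the fingertips, in mm); z points along the fingers, y is the line along which they close (so a half turn about z gives the same grasp; the last joint's range is limited). The gripper opens to 85 mm and grips with 20 to 120 N. Pads are 22 mm wide; open, the fingers measure 114 mm over their backs; the gripper's body (76 mm by 85 mm) begins 54 mm behind the grasp point. The pads swing forward as they close: fully open they stand 13 mm farther back than shut.
Start: joints at [0.982, 0.313, 1.498, -0, 1.331, -0.223], TCP at [187.804, 490.266, 253.294] pointing down, gripper open.
Joint ranges: [-2.94, 2.94], [-0.97, 2.17], [0.19, 2.56], [-1.23, 4.37], [0.02, 3.11], [-2.88, 2.88]. Speed limits (rad/s): [2.39, 2.39, 3.01, 3.14, 3.14, 3.14].

### API

Orientations are given as a rotation vector (axis times angle).
In Python, from plant import env gives the robot as it stands.
- The arm moves only by the tool step_arm, never from a script. Its argument "plan" is a list of rows, each an object of numbers: "hand": the closure, from -1 (fully open) to 1 (shut), so that 0 is half open; "dx", "dy", "dz": the shift along the tool's x, y, z normalised to -1 to 1, where 1 is 0.02 m; "yaw": the turn about the tool's z normalised to -1 to 1, where 1 is 5 degrees. In form: [{"hand": .., "dx": .., "dy": .., "dz": .., "yaw": ..}, ...]. A call has exactly 5 rows; each row shifts and turns the commanded pose from where the row before left it, along the tool's axes as they then stand; what a row does not reach is not made up. A row lasts 1/10 s, in which the tool goes at most 50 mm and 8.59 degrees, less where a joint would pass 70% of its speed; a pose out of reach is approached as far as the arm can. A call with a number of a shift or a turn outside -1 to 1 is refused whole. A call with a gripper value outside its range is refused whole. The fingers move at their own pace and stop on an object; "grip_force" is the grip in N (left out, the last holds). Time passes only in rows, so rows that do not move let the fingers close, or fill a call up. It gives the time, the measured TCP pose, the force, the opening and the grip force at its end, in the units of the state.
- env.get_obs(): the state, without advancing time (a new reading comes with each control period).
- env.snapshot(name): name is "scene" or "side" or "wrist"; returns the picture (384x512x3 uint8, red, green, blue); there is no depth.
- env.camera_params(name): a dict with "vertical_fov" (degrees; the focal length in pixels is half the picture's height over the tangent of half this angle, whatever the lens; pixels are square), "cx", "cy" (the principal point, pixels), "T" (4x4, takes a point from camera to world coordinates). Camera axes: x right, y down, z forward; pixel columns grow to the right and rows downward; lengths in mm; the calibration is good to about 2 mm. A picture is of the moment at which its call begins: read the wrist's pose just before it. camera_params takes no time and is no camera call; for the wrist camera it gives the pose at the moment of the call.
- env.job_done(): hands the job in; it is judged then, once.
The state is a dict: "clock": time; "joint_positions": joint angles; "joint_velocities": joint speeds; "joint_torque": joint torques, N m; "tcp_pos": TCP position; "tcp_rot": TCP orientation; "force": force on the tool from outside, world axes, zero at the start; "ft_torque": the same for the moment, N m; "width": finger opening in mm; "grasp_force": force on a finger pad.
Only numpy, scipy, OpenCV 4.12 (cv2) and the standard library are available. Lean on these libraries where they do the work, as an engineer would, in place of code of your own. Each camera call takes 0.05 s, during which the arm holds its last target. There are 200 camera calls.

### The job

Refill the sloping dispenser lane on the craft table with the two cardboard button boxes, the ones with a white button on top. Set them one after the other on the upper half of the lane, button side up and long side along the lane, and let go: the first must slide down and come to rest at the stop before the second is put in, and the second must come to rest behind it.

Things in the scene. Friction and masses are not known exactly. Their poses are not given: they have to be found in the camera images.
- box_a: One of two identical cardboard boxes with a white sewing button (28 mm across, 3 mm thick) on top: 62 mm long (x), 44 wide (y), 60 tall (z), 0.12 kg. Origin: centre of the underside. Starts upright on the table. Two other cardboard boxes nearby, 90 x 44 x 30 mm tall and 46 x 46 x 78 mm tall, have no button on top and are not wanted.
- box_b: One of two identical cardboard boxes with a white sewing button (28 mm across, 3 mm thick) on top: 62 mm long (x), 44 wide (y), 60 tall (z), 0.12 kg. Origin: centre of the underside. Starts upright on the table. Two other cardboard boxes nearby, 90 x 44 x 30 mm tall and 46 x 46 x 78 mm tall, have no button on top and are not wanted.
- lane: The sloping lane, a straight chute on posts fixed to the table: white slick floor (friction about 0.15; a released box slides down in about 1 s), plywood edges 6 mm thick and only 12 mm above the floor, 68 mm apart inside, a plywood stop 8 mm thick and 40 mm high at the low end; the high end is open. Origin: on the table under its middle; x horizontal towards the low end, z up.
- lane_stop (a point): Point on the lane's floor, mid-width, at the inner face of the stop, 37 mm above the table. x runs along the lane DOWNHILL, 0.35 rad (20 degrees) below horizontal; y across it, level; z square to the floor, upward. The floor spans x = -280 mm (high end, 133 mm above the table) to 0; its upper half is x below -140 mm. Two boxes rest with origins near x = -31 and -93 mm.
Mind the look-alikes: they are no part of the job. What is shaped like the box_b but blue or turquoise is not meant.

How it is judged:
By the outcome, as a careful person would: the job done as asked, in the order asked, and still so for the second after the job is handed in, with the robot touching nothing.
It also fails if it takes over 61 s, if anything falls off the work surface, if the arm or the gripper's body presses on something with over 40 N, if the wrist force passes 120 N, or if a joint passes its speed limit or range.

## Working session

There is one attempt and no reset: what is moved stays moved. The work goes in short steps, Python scripts to look and compute and a tool call to move; the robot and the scene stay as the last step left them, time stands still between calls to the robot, and variables do not carry over. Pictures are saved under pics/ and viewed, at most 10 in all, crops included, and the job is handed in when it is done.

Besides the shell and the picture viewer there is one more tool, called after "Request:" as name(argument=value, ...), one argument or row to a line, values as JSON. step_arm: Moves the arm, as the interface text tells. Its arguments: {"type":"object","properties":{"plan":{"type":"array","items":{"type":"object","properties":{"hand":{"type":"number"},"dx":{"type":"number"},"dy":{"type":"number"},"dz":{"type":"number"},"yaw":{"type":"number"}}}},"grip_force":{"type":"number"}},"required":["plan"]}

```bash
mkdir -p pics; ls
python3 - <<'E'
from plant import env
import cv2,numpy as np
o=env.get_obs();print(o)
for n in("scene","side"):
    p=env.camera_params(n);print(n,p)
    cv2.imwrite(f"pics/{n}0.png",env.snapshot(n)[:,:,::-1])
E
```

```text
pics
{'clock': 0.0, 'joint_positions': array([ 9.81603935e-01,  3.13447478e-01,  1.49845022e+00,  1.36384114e-05,
        1.33103009e+00, -2.23431309e-01]), 'joint_velocities': array([-5.43283289e-04, -1.58594532e-05, -2.88356886e-05,  5.90802883e-04,
       -1.31870481e-03,  1.61259445e-03]), 'joint_torque': array([ 1.81076421e-04, -4.12261891e+01, -2.59752649e+01, -6.26517658e-05,
        4.02520862e-03, -1.36655325e-05]), 'tcp_pos': array([187.65845475, 490.05833638, 252.73141321]), 'tcp_rot': array([-5.71245660e-01, -3.08867082e+00,  1.91792576e-03]), 'force': array([ 0.00080473, -0.30237849,  0.79458502]), 'ft_torque': array([-0.00690883,  0.00038108, -0.03835335]), 'grasp_force': 0.0, 'width': 85.4767647324561}
scene {'vertical_fov': 46.08344385429183, 'cx': 252.6802142241395, 'cy': 194.353308516732, 'T': array([[ 7.86792591e-01,  3.22506788e-01, -5.26257343e-01,
         1.08766113e+03],
       [ 6.16799246e-01, -4.42216991e-01,  6.51154991e-01,
        -6.53986036e+02],
       [-2.27180343e-02, -8.36919055e-01, -5.46854996e-01,
         6.46803723e+02],
       [ 0.00000000e+00,  0.00000000e+00,  0.00000000e+00,
         1.00000000e+00]])}
side {'vertical_fov': 47.4786057684247, 'cx': 265.90213313010236, 'cy': 190.2870598194507, 'T': array([[ 9.90838407e-01, -9.70002467e-02,  9.39691588e-02,
         4.19546111e+02],
       [-1.34549880e-01, -7.68999141e-01,  6.24929316e-01,
        -5.76536190e+02],
       [ 1.16439046e-02, -6.31847507e-01, -7.75005256e-01,
         8.35882405e+02],
       [ 0.00000000e+00,  0.00000000e+00,  0.00000000e+00,
         1.00000000e+00]])}
```

View pics/scene0.png

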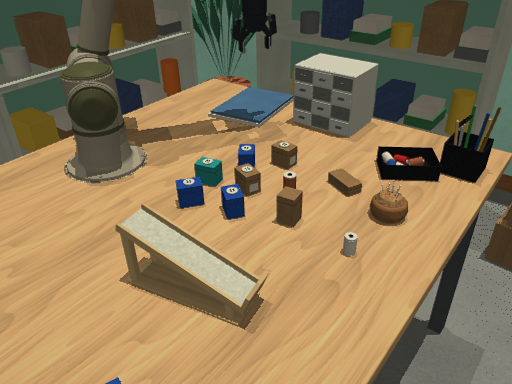

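View pics/side0.png

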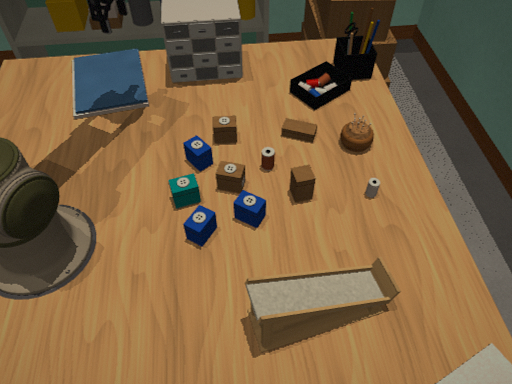

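```bash
cat > h.py <<'E'
from plant import env
import cv2,numpy as np
def ray(p,uv):
    f=192/np.tan(np.radians(p["vertical_fov"]/2)); T=p["T"]
    d=T[:3,:3]@np.array([(uv[0]-p["cx"])/f,(uv[1]-p["cy"])/f,1]); return T[:3,3],d
def onz(p,uv,z):
    c,d=ray(p,uv); return c+d*(z-c[2])/d[2]
def two(p,a,q,b):
    c,d=ray(p,a);e,g=ray(q,b)
    s=np.linalg.lstsq(np.c_[d,-g],e-c,rcond=None)[0]
    A,B=c+s[0]*d,e+s[1]*g
    return (A+B)/2,np.linalg.norm(A-B)
E
python3 - <<'E'
import cv2,numpy as np
s=cv2.imread("pics/side0.png");c=cv2.imread("pics/scene0.png")
k=lambda i,x,y,w,h,f:cv2.resize(i[y:y+h,x:x+w],None,fx=f,fy=f,interpolation=cv2.INTER_CUBIC)
a=k(s,235,250,170,100,4.7)[:,:799];b=k(c,110,195,170,130,4.4)
cv2.imwrite("pics/lane_side.png",a)
cv2.imwrite("pics/lane_scene.png",b)
cv2.imwrite("pics/boxes.png",np.hstack([k(s,200,105,60,100,6),k(c,225,130,80,75,5.333)[:600,:430] if 0 else cv2.copyMakeBorder(k(c,230,130,72,75,6),0,150,0,0,0)]))
E
```

```text
(no output)
```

View pics/lane_side.png

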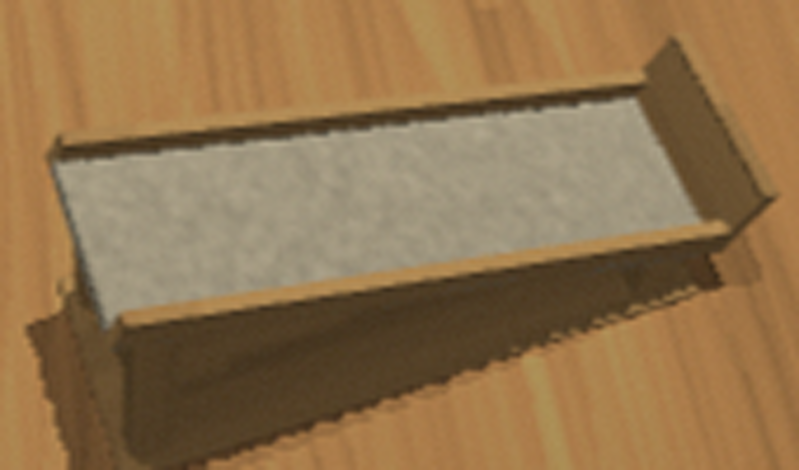

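View pics/lane_scene.png

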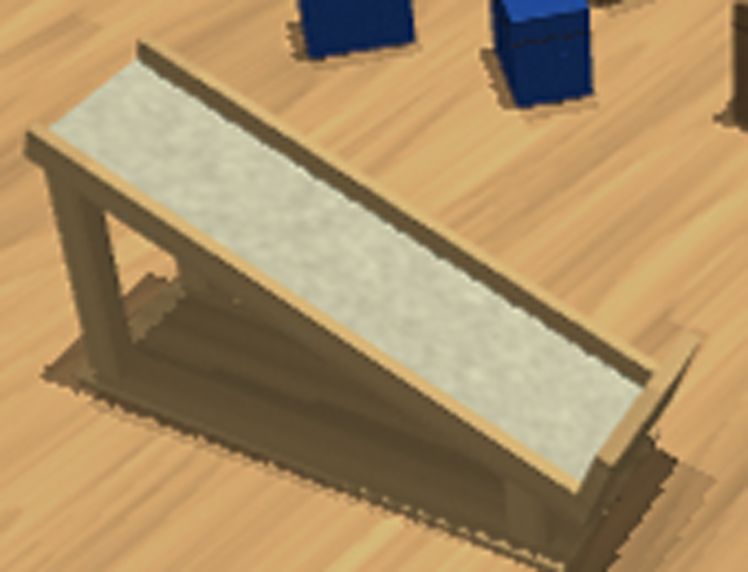

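View pics/boxes.png

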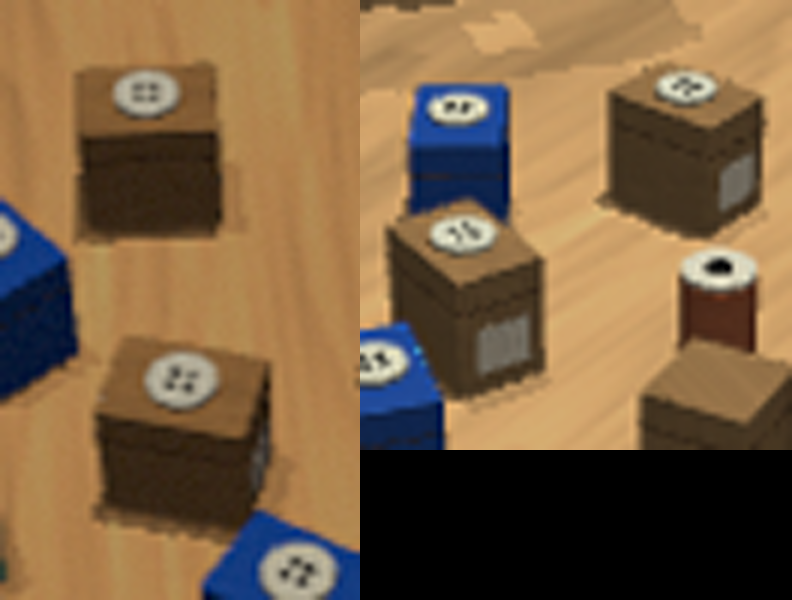

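The views show the wanted boxes at side pixels of about (224,120) and (230,168). The lane's high end is at the left and its stop at the right, at about (390,280).

```bash
cat > m.py <<'E'
from h import *
np.set_printoptions(precision=1,suppress=True)
S=env.camera_params("side");C=env.camera_params("scene")
s=lambda x,y:(x/4.7+235-.4,y/4.7+250-.4)
c=lambda x,y:(x/4.4+110-.4,y/4.4+195-.4)
b=lambda x,y:(x/6+200-.4,y/6+105-.4)
bc=lambda x,y:((x-360)/6+230-.4,y/6+130-.4)
print("FH",onz(S,s(58,160),133),onz(C,c(138,63),133),two(S,s(58,160),C,c(138,63)))
print("FL",onz(S,s(636,97),37),onz(C,c(640,390),37),two(S,s(636,97),C,c(640,390)))
print("NH",onz(S,s(105,327),133),onz(C,c(50,132),133),two(S,s(105,327),C,c(50,132)))
for n,cs,bs,bcs in(("far",[(75,68),(216,66),(217,130),(80,134)],(146,92),(686,87)),("near",[(127,338),(270,363),(245,438),(97,408)],(181,380),(463,235))):
    P=np.array([onz(S,b(*q),60) for q in cs]);print(n,P[:,:2].tolist() and P,P.mean(0))
    e=(P[1]-P[0]+P[2]-P[3])/2;g=(P[2]-P[1]+P[3]-P[0])/2
    print("len",np.linalg.norm(e),np.linalg.norm(g),"ang",np.degrees(np.arctan2(e[1],e[0])),"btn",two(S,b(*bs),C,bc(*bcs)),onz(S,b(*bs),63))
from scipy.spatial.transform import Rotation as R
print(R.from_rotvec(env.get_obs()["tcp_rot"]).as_matrix())
E
python3 m.py
```

```text
FH [ 442.9 -216.6  133. ] [ 445.2 -216.1  133. ] (array([ 443. , -215.1,  131.2]), np.float64(0.9200951471968375))
FL [ 700.5 -169.8   37. ] [ 694.7 -167.9   37. ] (array([ 698.5, -172.7,   42.8]), np.float64(0.19677193463261092))
NH [ 452.4 -283.7  133. ] [ 455.  -273.5  133. ] (array([ 453.7, -277.8,  131. ]), np.float64(9.717841068636886))
far [[406.1 319.6  60. ]
 [468.1 313.3  60. ]
 [464.7 271.8  60. ]
 [405.8 276.5  60. ]] [436.2 295.3  60. ]
len 60.76209214508892 42.31645613209062 ang -5.164103879237072 btn (array([436.2, 298.6,  62.3]), np.float64(1.632884924510236)) [436.  296.6  63. ]
near [[417.5 153.7  60. ]
 [473.3 132.9  60. ]
 [459.5  94.6  60. ]
 [403.1 117.5  60. ]] [438.4 124.7  60. ]
len 60.17680933770693 39.82351935996432 ang -21.231693808700914 btn (array([437.4, 128.1,  61.5]), np.float64(1.8552818235188364)) [437.1 125.5  63. ]
[[-0.9  0.4 -0. ]
 [ 0.4  0.9 -0. ]
 [ 0.  -0.  -1. ]]
```

Run:
```python
from h import *
np.set_printoptions(precision=0,suppress=True)
S=env.camera_params("side")
for n,uv in dict(blueR=(250,201),blueTop=(199,146),teal=(183,183),spool=(268,152),far=(224,120)).items(): print(n,onz(S,uv,61))
```

```text
blueR [474.  22.  61.]
blueTop [367. 210.  61.]
teal [326.  94.  61.]
spool [535. 168.  61.]
far [436. 299.  61.]
```

Request:
step_arm(
  plan=[
    {"hand":-0.6,"dx":-0.91,"dy":-0.63,"dz":0.1,"yaw":0},
    {"hand":-0.6,"dx":-0.91,"dy":-0.63,"dz":0.1,"yaw":0},
    {"hand":-0.6,"dx":-0.91,"dy":-0.63,"dz":0.1,"yaw":0},
    {"hand":-0.6,"dx":-0.91,"dy":-0.63,"dz":0.1,"yaw":0},
    {"hand":-0.6,"dx":-0.91,"dy":-0.63,"dz":0.1,"yaw":0},
  ],
  grip_force=25,
)

```text
clock: 0.6
tcp_pos: [250.5, 398.0, 243.0]
tcp_rot: [-0.571, -3.089, 0.001]
force: [0.3, 0.1, -0.0]
width: 68.4
grasp_force: 0.0
```

Request:
step_arm(
  plan=[
    {"hand":-0.6,"dx":-0.91,"dy":-0.63,"dz":0.1,"yaw":0},
    {"hand":-0.6,"dx":-0.91,"dy":-0.63,"dz":0.1,"yaw":0},
    {"hand":-0.6,"dx":-0.91,"dy":-0.63,"dz":0.1,"yaw":0},
    {"hand":-0.6,"dx":-0.91,"dy":-0.63,"dz":0.1,"yaw":0},
    {"hand":-0.6,"dx":-0.91,"dy":-0.63,"dz":0.1,"yaw":0},
  ],
)

```text
clock: 1.1
tcp_pos: [313.0, 306.6, 233.0]
tcp_rot: [-0.571, -3.089, 0.001]
force: [0.2, 0.2, -0.3]
width: 68.0
grasp_force: 0.0
```

Request:
step_arm(
  plan=[
    {"hand":-0.6,"dx":-0.91,"dy":-0.63,"dz":0.1,"yaw":0},
    {"hand":-0.6,"dx":-0.91,"dy":-0.63,"dz":0.1,"yaw":0},
    {"hand":-0.6,"dx":-0.91,"dy":-0.63,"dz":0.1,"yaw":0},
    {"hand":-0.6,"dx":-0.91,"dy":-0.63,"dz":0.1,"yaw":0},
    {"hand":-0.6,"dx":-0.91,"dy":-0.63,"dz":0.1,"yaw":0},
  ],
)

```text
clock: 1.6
tcp_pos: [375.4, 215.3, 223.0]
tcp_rot: [-0.571, -3.089, 0.0]
force: [1.1, 0.8, -1.2]
width: 68.4
grasp_force: 0.0
```

Request:
step_arm(
  plan=[
    {"hand":-0.6,"dx":-0.91,"dy":-0.63,"dz":0.1,"yaw":0},
    {"hand":-0.6,"dx":-0.91,"dy":-0.63,"dz":0.1,"yaw":0},
    {"hand":-0.6,"dx":-0.91,"dy":-0.63,"dz":0.1,"yaw":0},
    {"hand":-0.6,"dx":-0.91,"dy":-0.63,"dz":0.1,"yaw":0},
    {"hand":-0.6,"dx":-0.91,"dy":-0.63,"dz":0.1,"yaw":0},
  ],
)

```text
clock: 2.1
tcp_pos: [437.9, 123.9, 213.0]
tcp_rot: [-0.571, -3.089, 0.0]
force: [0.5, 0.4, 0.4]
width: 68.4
grasp_force: 0.0
```

Run:
```python
from h import *
np.set_printoptions(precision=1,suppress=True)
W=env.camera_params("wrist");im=env.snapshot("wrist");cv2.imwrite("pics/w1.png",im[:,:,::-1])
np.save("w1.npy",W["T"]);print(W)
```

```text
{'vertical_fov': 71.31619806741051, 'cx': 259.7142987482609, 'cy': 187.85065573165733, 'T': array([[  0.4,   0.9,   0.3, 363.4],
       [  0.9,  -0.3,  -0.1, 153.3],
       [ -0. ,   0.3,  -0.9, 335. ],
       [  0. ,   0. ,   0. ,   1. ]])}
```

View pics/w1.png

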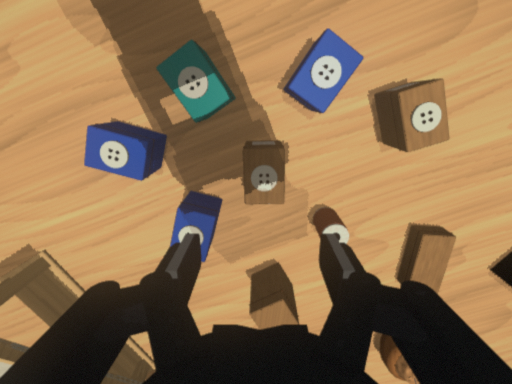

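Run:
```python
from h import *
np.set_printoptions(precision=1,suppress=True)
W=env.camera_params("wrist")
for uv,z in (((264,178),63),((246,203),60),((284,203),60),((285,150),60),((244,150),60),((285,141),60),((244,141),60),((427,117),63)): print(uv,z,onz(W,uv,z))
Ti=np.linalg.inv(W["T"]);f=192/np.tan(np.radians(W["vertical_fov"]/2))
for P in ((438,125,63),(411,135,60),(411,135,0),(467,114,60),(436.1,297,63)):
    q=Ti@[*P,1];print(P,q[:2]/q[2]*f+[W["cx"],W["cy"]])
im=cv2.imread("pics/w1.png")[125:220,225:305];cv2.imwrite("pics/w1c.png",cv2.resize(im,None,fx=6,fy=6,interpolation=cv2.INTER_CUBIC))
```

```text
(264, 178) 63 [440.  127.2  63. ]
(246, 203) 60 [460.5  98.2  60. ]
(284, 203) 60 [475.5 137.3  60. ]
(285, 150) 60 [420.4 157.8  60. ]
(244, 150) 60 [405.2 118.3  60. ]
(285, 141) 60 [411.7 160.9  60. ]
(244, 141) 60 [396.7 121.8  60. ]
(427, 117) 63 [439.1 298.7  63. ]
(438, 125, 63) [261.4 177. ]
(411, 135, 60) [261.1 149.4]
(411, 135, 0) [260.9 140.8]
(467, 114, 60) [261.5 203.4]
(436.1, 297, 63) [424.7 114.7]
```

View pics/w1c.png

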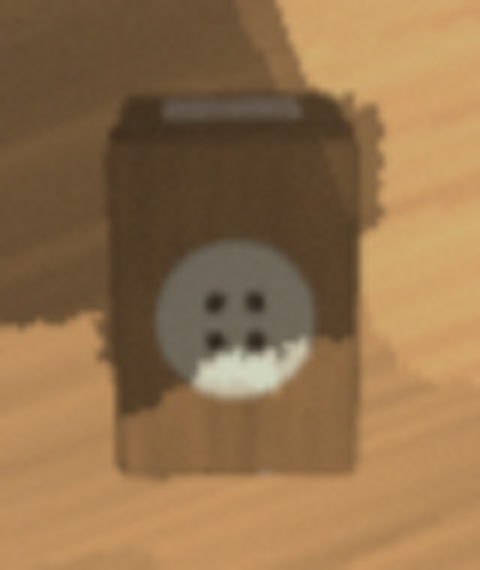

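The crop shows the near box's top square to the tool, with its button at about (264,178), giving a centre of about (439,127). That agrees with the earlier measurement.

Request:
step_arm(
  plan=[
    {"hand":-0.6,"dx":0,"dy":0.16,"dz":0.9,"yaw":0},
    {"hand":-0.6,"dx":0,"dy":0,"dz":0.9,"yaw":0},
    {"hand":-0.6,"dx":0,"dy":0,"dz":0.9,"yaw":0},
    {"hand":-0.6,"dx":0,"dy":0,"dz":0.9,"yaw":0},
    {"hand":-0.6,"dx":0,"dy":0,"dz":0.9,"yaw":0},
  ],
)

```text
clock: 2.65
tcp_pos: [438.5, 127.8, 122.4]
tcp_rot: [-0.571, -3.089, 0.0]
force: [0.7, -1.0, 0.4]
width: 68.3
grasp_force: 0.0
```

Request:
step_arm(
  plan=[
    {"hand":-0.6,"dx":0,"dy":0,"dz":0.9,"yaw":0},
    {"hand":-0.6,"dx":0,"dy":0,"dz":0.9,"yaw":0},
    {"hand":-0.6,"dx":0,"dy":0,"dz":0.9,"yaw":0},
    {"hand":-0.6,"dx":0,"dy":0,"dz":0.9,"yaw":0},
    {"hand":-0.6,"dx":0,"dy":0,"dz":0.3,"yaw":0},
  ],
)

```text
clock: 3.15
tcp_pos: [437.8, 127.8, 43.8]
tcp_rot: [-0.571, -3.086, 0.001]
force: [-0.9, -0.1, -0.0]
width: 68.2
grasp_force: 0.0
```

Request:
step_arm(
  plan=[
    {"hand":1,"dx":0,"dy":0,"dz":0,"yaw":0},
    {"hand":1,"dx":0,"dy":0,"dz":0,"yaw":0},
    {"hand":1,"dx":0,"dy":0,"dz":0,"yaw":0},
    {"hand":1,"dx":0,"dy":0,"dz":0,"yaw":0},
    {"hand":1,"dx":0,"dy":0,"dz":0,"yaw":0},
  ],
)

```text
clock: 3.65
tcp_pos: [439.0, 127.7, 45.8]
tcp_rot: [0.571, 3.088, 0.0]
force: [-0.5, 1.2, 3.2]
width: 44.0
grasp_force: 26.0
```

Request:
step_arm(
  plan=[
    {"hand":1,"dx":0,"dy":0,"dz":-0.95,"yaw":0},
    {"hand":1,"dx":0,"dy":0,"dz":-0.95,"yaw":0},
    {"hand":1,"dx":0,"dy":0,"dz":-0.95,"yaw":0},
    {"hand":1,"dx":0,"dy":0,"dz":-0.95,"yaw":-0.9},
    {"hand":1,"dx":0,"dy":0,"dz":-0.95,"yaw":-0.9},
  ],
)

```text
clock: 4.15
tcp_pos: [438.5, 127.7, 141.2]
tcp_rot: [-0.322, -3.125, 0.0]
force: [-0.5, 0.8, -1.2]
width: 44.1
grasp_force: 25.7
```

Request:
step_arm(
  plan=[
    {"hand":1,"dx":0,"dy":0,"dz":-0.95,"yaw":-0.9},
    {"hand":1,"dx":0,"dy":0,"dz":-0.95,"yaw":-0.9},
    {"hand":1,"dx":0,"dy":0,"dz":-0.95,"yaw":-0.9},
    {"hand":1,"dx":0,"dy":0,"dz":-0.95,"yaw":-0.9},
    {"hand":1,"dx":0,"dy":0,"dz":-0.95,"yaw":-0.85},
  ],
)

```text
clock: 4.65
tcp_pos: [438.5, 127.7, 236.1]
tcp_rot: [0.287, -3.128, -0.0]
force: [-0.5, -0.1, -0.6]
width: 43.7
grasp_force: 25.7
```

Request:
step_arm(
  plan=[
    {"hand":1,"dx":0,"dy":-0.93,"dz":0,"yaw":0},
    {"hand":1,"dx":0,"dy":-0.93,"dz":0,"yaw":0},
    {"hand":1,"dx":0,"dy":-0.93,"dz":0,"yaw":0},
    {"hand":1,"dx":0,"dy":-0.93,"dz":0,"yaw":0},
    {"hand":1,"dx":0,"dy":-0.93,"dz":0,"yaw":0},
  ],
)

```text
clock: 5.15
tcp_pos: [455.3, 35.5, 235.3]
tcp_rot: [0.282, -3.129, -0.0]
force: [0.1, -0.7, -0.6]
width: 44.1
grasp_force: 25.8
```

Request:
step_arm(
  plan=[
    {"hand":1,"dx":0,"dy":-0.93,"dz":0,"yaw":0},
    {"hand":1,"dx":0,"dy":-0.93,"dz":0,"yaw":0},
    {"hand":1,"dx":0,"dy":-0.93,"dz":0,"yaw":0},
    {"hand":1,"dx":0,"dy":-0.93,"dz":0,"yaw":0},
    {"hand":1,"dx":0,"dy":-0.93,"dz":0,"yaw":0},
  ],
)

```text
clock: 5.65
tcp_pos: [471.9, -56.0, 235.3]
tcp_rot: [0.282, -3.129, -0.0]
force: [-0.0, 0.3, -1.3]
width: 43.4
grasp_force: 25.8
```

Request:
step_arm(
  plan=[
    {"hand":1,"dx":0,"dy":-0.93,"dz":0,"yaw":0},
    {"hand":1,"dx":0,"dy":-0.93,"dz":0,"yaw":0},
    {"hand":1,"dx":0,"dy":-0.93,"dz":0,"yaw":0},
    {"hand":1,"dx":0,"dy":-0.93,"dz":0,"yaw":0},
    {"hand":1,"dx":0,"dy":-0.93,"dz":0,"yaw":0},
  ],
)

```text
clock: 6.15
tcp_pos: [488.5, -147.6, 235.3]
tcp_rot: [0.282, -3.129, -0.0]
force: [0.4, 0.5, -0.0]
width: 44.1
grasp_force: 25.8
```

Request:
step_arm(
  plan=[
    {"hand":1,"dx":-0.3,"dy":-0.93,"dz":0,"yaw":0},
    {"hand":1,"dx":0,"dy":-0.93,"dz":0,"yaw":0},
    {"hand":1,"dx":0,"dy":-0.93,"dz":0,"yaw":0},
    {"hand":1,"dx":0,"dy":-0.93,"dz":0,"yaw":0},
    {"hand":1,"dx":0,"dy":-0.93,"dz":0,"yaw":0},
  ],
)

```text
clock: 6.65
tcp_pos: [511.1, -238.6, 235.2]
tcp_rot: [0.282, -3.129, -0.0]
force: [0.9, -0.2, -0.9]
width: 44.0
grasp_force: 25.8
```

Run:
```python
from h import *
from scipy.spatial.transform import Rotation as R
o=env.get_obs();r=R.from_rotvec(o["tcp_rot"]).as_matrix();print(o["clock"],o["tcp_pos"],np.degrees(np.arctan2(-r[1,0],-r[0,0])),r[:,2],o["force"],o["width"])
W=env.camera_params("wrist");w=env.snapshot("wrist");s=env.snapshot("side")
Ti=np.linalg.inv(W["T"]);f=192/np.tan(np.radians(W["vertical_fov"]/2))
a=np.radians(10.3);d=np.array([np.cos(a),np.sin(a),0]);n=np.array([-d[1],d[0],0]);L=np.array([706,-203,37.])
for x in(-280,-240):
  for y in(34,-34):
    P=L+d*x*np.cos(.35)+n*y+[0,0,-x*np.sin(.35)];q=Ti@[*P,1];u=q[:2]/q[2]*f+[W["cx"],W["cy"]];print(x,y,u)
    cv2.circle(w,tuple(int(v) for v in u),2,(255,0,0),-1)
cv2.imwrite("pics/w2.png",np.hstack([w[:,:,::-1],s[150:,200:450][:,:,::-1].repeat(1,0) if 0 else cv2.copyMakeBorder(s[160:350,200:450],0,194,0,0,0)[:,:,::-1]]))
```

```text
6.65 [ 511.05391248 -238.60006073  235.24770234] 10.288194151091906 [-2.06325901e-04  6.58280210e-05 -9.99999977e-01] [ 0.88276437 -0.16079921 -0.94756393] 44.00848534082623
-280 34 [301.19901001 118.79728652]
-280 -34 [217.57416469 118.82123538]
-240 34 [296.96642016 160.50721267]
-240 -34 [221.89789504 160.52732234]
```

View pics/w2.png

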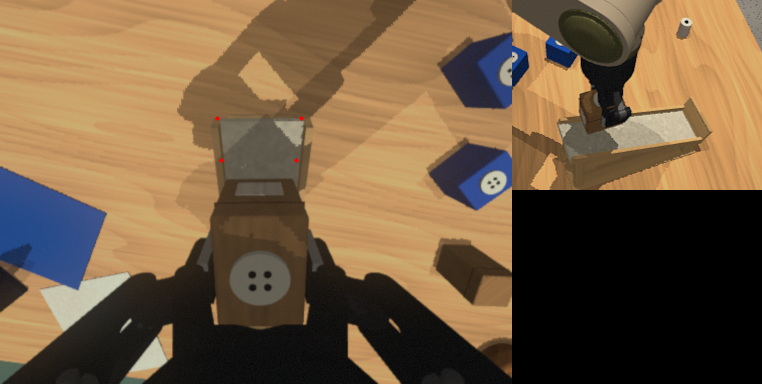

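The wrist view shows the predicted lane corners within 2–4 px of the real ones, about 2 mm off towards +y. The box is aligned over the upper half.

Request:
step_arm(
  plan=[
    {"hand":1,"dx":0,"dy":0.1,"dz":0.65,"yaw":0},
    {"hand":1,"dx":0,"dy":0,"dz":0.65,"yaw":0},
    {"hand":1,"dx":0,"dy":0,"dz":0.65,"yaw":0},
    {"hand":1,"dx":0,"dy":0,"dz":0.65,"yaw":0},
    {"hand":1,"dx":0,"dy":0,"dz":0.65,"yaw":0},
  ],
  grip_force=20,
)

```text
clock: 7.25
tcp_pos: [510.6, -235.1, 169.1]
tcp_rot: [0.282, -3.129, -0.0]
force: [-0.3, 0.7, -0.8]
width: 43.8
grasp_force: 25.9
```

Request:
step_arm(
  plan=[
    {"hand":1,"dx":0,"dy":0,"dz":0.06,"yaw":0},
    {"hand":1,"dx":0,"dy":0,"dz":0.06,"yaw":0},
    {"hand":1,"dx":0,"dy":0,"dz":0.06,"yaw":0},
    {"hand":1,"dx":0,"dy":0,"dz":0.06,"yaw":0},
    {"hand":1,"dx":0,"dy":0,"dz":0.06,"yaw":0},
  ],
)

```text
clock: 7.75
tcp_pos: [511.8, -235.6, 166.2]
tcp_rot: [-0.281, 3.125, -0.004]
force: [2.1, 2.0, 12.7]
width: 43.8
grasp_force: 24.0
```

Request:
step_arm(
  plan=[
    {"hand":1,"dx":0,"dy":0,"dz":0.06,"yaw":0},
    {"hand":1,"dx":0,"dy":0,"dz":0.06,"yaw":0},
    {"hand":1,"dx":0,"dy":0,"dz":0,"yaw":0},
    {"hand":1,"dx":0,"dy":0,"dz":0,"yaw":0},
    {"hand":1,"dx":0,"dy":0,"dz":0,"yaw":0},
  ],
)

```text
clock: 8.25
tcp_pos: [512.7, -235.6, 165.0]
tcp_rot: [-0.281, 3.122, -0.006]
force: [5.0, 4.1, 15.1]
width: 43.8
grasp_force: 24.6
```

Request:
step_arm(
  plan=[
    {"hand":1,"dx":0,"dy":0,"dz":0.08,"yaw":0},
    {"hand":1,"dx":0,"dy":0,"dz":0.08,"yaw":0},
    {"hand":1,"dx":0,"dy":0,"dz":0.08,"yaw":0},
    {"hand":1,"dx":0,"dy":0,"dz":0,"yaw":0},
    {"hand":1,"dx":0,"dy":0,"dz":0,"yaw":0},
  ],
)

```text
clock: 8.75
tcp_pos: [514.4, -235.5, 161.8]
tcp_rot: [-0.281, 3.117, -0.008]
force: [11.0, 6.2, 21.5]
width: 43.9
grasp_force: 26.3
```

Run:
```python
from h import *
s=env.snapshot("side");c=env.snapshot("scene")
k=lambda i,x,y,w,h:cv2.resize(i[y:y+h,x:x+w],None,fx=3,fy=3)
cv2.imwrite("pics/p1.png",np.hstack([k(s,230,220,130,120),k(c,100,150,130,120)])[:,:,::-1]);print(env.get_obs()["force"])
```

```text
[12.06039749  6.71228058 22.41359144]
```

View pics/p1.png

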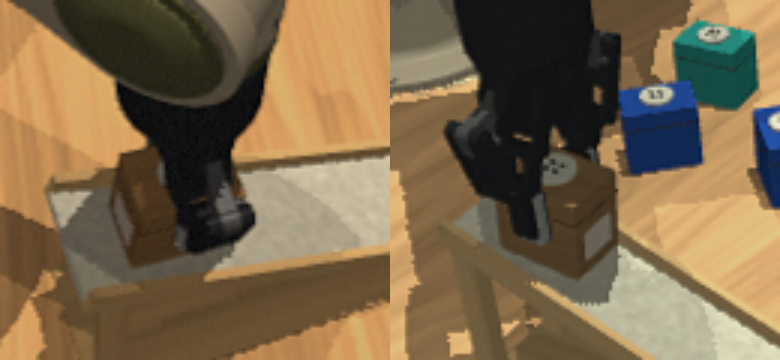

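Request:
step_arm(
  plan=[
    {"hand":1,"dx":0,"dy":0,"dz":-0.07,"yaw":0},
    {"hand":1,"dx":0,"dy":0,"dz":0,"yaw":0},
    {"hand":-1,"dx":0,"dy":0,"dz":0,"yaw":0},
    {"hand":-1,"dx":0,"dy":0,"dz":0,"yaw":0},
    {"hand":-1,"dx":0,"dy":0,"dz":0,"yaw":0},
  ],
)

```text
clock: 9.35
tcp_pos: [510.5, -235.2, 158.3]
tcp_rot: [0.282, -3.128, -0.001]
force: [-0.4, 0.7, 0.7]
width: 84.1
grasp_force: 0.0
```

Request:
step_arm(
  plan=[
    {"hand":-1,"dx":0,"dy":0,"dz":0,"yaw":0},
    {"hand":-1,"dx":0,"dy":0,"dz":0,"yaw":0},
    {"hand":-1,"dx":0,"dy":0,"dz":0,"yaw":0},
    {"hand":-1,"dx":0,"dy":0,"dz":0,"yaw":0},
    {"hand":-1,"dx":0,"dy":0,"dz":0,"yaw":0},
  ],
)

```text
clock: 9.85
tcp_pos: [510.7, -235.3, 158.5]
tcp_rot: [0.282, -3.129, 0.0]
force: [0.1, -0.1, 0.4]
width: 85.6
grasp_force: 0.0
```

Request:
step_arm(
  plan=[
    {"hand":-1,"dx":0,"dy":0,"dz":-0.9,"yaw":0},
    {"hand":-1,"dx":0,"dy":0,"dz":-0.9,"yaw":0},
    {"hand":-1,"dx":0,"dy":0,"dz":-0.9,"yaw":0},
    {"hand":-1,"dx":0,"dy":0,"dz":-0.9,"yaw":0},
    {"hand":-1,"dx":0,"dy":0,"dz":0,"yaw":0},
  ],
)

```text
clock: 10.35
tcp_pos: [511.4, -235.7, 232.7]
tcp_rot: [-0.282, 3.126, -0.005]
force: [0.4, -0.4, 0.0]
width: 85.1
grasp_force: 0.0
```

```bash
cat > chk.py <<'E'
# white-button blobs near the lane, in lane coordinates (button top plane: 63 mm above the lane floor)
from h import *
np.set_printoptions(precision=1,suppress=True)
a=np.radians(10.3);h=np.array([np.cos(a),np.sin(a),0]);n=np.array([-h[1],h[0],0]);L=np.array([706,-203,37.])
x=h*np.cos(.35)-[0,0,np.sin(.35)];z=np.cross(x,n)
for nm in("side","scene"):
    p=env.camera_params(nm);im=env.snapshot(nm);cv2.imwrite(f"pics/chk_{nm}.png",im[:,:,::-1])
    g=cv2.cvtColor(im,cv2.COLOR_RGB2HSV);m=((g[:,:,1]<55)&(g[:,:,2]>110)).astype(np.uint8)
    N,_,st,ce=cv2.connectedComponentsWithStats(m)
    for i in range(1,N):
        if not 20<st[i,4]<400: continue
        c,d=ray(p,ce[i]);P=c+d*((L+63*z-c)@z)/(d@z)-L
        q=np.array([P@x,P@n])
        if -330<q[0]<60 and abs(q[1])<60: print(nm,ce[i],st[i,2:],"lane xy",q)
E
python3 chk.py
```

```text
side [380.8 268.6] [ 13  12 112] lane xy [-32.8  -0.4]
side [290.4 282.8] [ 7  8 37] lane xy [-233.1   -8.2]
side [251.3 287.8] [11 11 68] lane xy [-305.3   -9.1]
side [284.2 301.6] [ 13  21 113] lane xy [-257.3  -40.1]
side [259.7 310.4] [18 16 93] lane xy [-303.9  -49.1]
scene [141.5 212. ] [15  6 51] lane xy [-239.1  -21.5]
scene [151.  235.5] [ 24   9 110] lane xy [-192.3  -53.3]
scene [244.2 266.3] [ 15  14 154] lane xy [-30.5   2.5]
```

The first box rests at the stop: both views put its button at lane x of about -31. Next is the far box.

Request:
step_arm(
  plan=[
    {"hand":-0.6,"dx":-0.04,"dy":0.9,"dz":0,"yaw":0},
    {"hand":-0.6,"dx":-0.04,"dy":0.9,"dz":0,"yaw":0},
    {"hand":-0.6,"dx":-0.04,"dy":0.9,"dz":0,"yaw":0},
    {"hand":-0.6,"dx":-0.04,"dy":0.9,"dz":0,"yaw":0},
    {"hand":-0.6,"dx":-0.04,"dy":0.9,"dz":0,"yaw":0},
  ],
  grip_force=25,
)

```text
clock: 10.95
tcp_pos: [498.3, -144.4, 230.4]
tcp_rot: [0.282, -3.129, -0.0]
force: [-0.5, -1.3, -0.3]
width: 68.8
grasp_force: 0.0
```

Request:
step_arm(
  plan=[
    {"hand":-0.6,"dx":-0.04,"dy":0.9,"dz":0,"yaw":0},
    {"hand":-0.6,"dx":-0.04,"dy":0.9,"dz":0,"yaw":0},
    {"hand":-0.6,"dx":-0.04,"dy":0.9,"dz":0,"yaw":0},
    {"hand":-0.6,"dx":-0.04,"dy":0.9,"dz":0,"yaw":0},
    {"hand":-0.6,"dx":-0.04,"dy":0.9,"dz":0,"yaw":0},
  ],
)

```text
clock: 11.45
tcp_pos: [486.1, -55.2, 230.5]
tcp_rot: [-0.282, 3.129, -0.0]
force: [0.5, 0.5, -0.2]
width: 68.4
grasp_force: 0.0
```

Request:
step_arm(
  plan=[
    {"hand":-0.6,"dx":-0.04,"dy":0.9,"dz":0,"yaw":0},
    {"hand":-0.6,"dx":-0.04,"dy":0.9,"dz":0,"yaw":0},
    {"hand":-0.6,"dx":-0.04,"dy":0.9,"dz":0,"yaw":0},
    {"hand":-0.6,"dx":-0.04,"dy":0.9,"dz":0,"yaw":0},
    {"hand":-0.6,"dx":-0.04,"dy":0.9,"dz":0,"yaw":0},
  ],
)

```text
clock: 11.95
tcp_pos: [473.8, 34.0, 230.5]
tcp_rot: [-0.282, 3.129, -0.0]
force: [0.1, 0.0, 0.1]
width: 68.3
grasp_force: 0.0
```

Request:
step_arm(
  plan=[
    {"hand":-0.6,"dx":-0.04,"dy":0.9,"dz":0,"yaw":0},
    {"hand":-0.6,"dx":-0.04,"dy":0.9,"dz":0,"yaw":0},
    {"hand":-0.6,"dx":-0.04,"dy":0.9,"dz":0,"yaw":0},
    {"hand":-0.6,"dx":-0.04,"dy":0.9,"dz":0,"yaw":0},
    {"hand":-0.6,"dx":-0.04,"dy":0.9,"dz":0,"yaw":0},
  ],
)

```text
clock: 12.45
tcp_pos: [461.6, 123.2, 230.6]
tcp_rot: [-0.282, 3.129, -0.0]
force: [-0.6, -1.1, -0.5]
width: 68.0
grasp_force: 0.0
```

Request:
step_arm(
  plan=[
    {"hand":-0.6,"dx":-0.04,"dy":0.9,"dz":0,"yaw":0},
    {"hand":-0.6,"dx":-0.04,"dy":0.9,"dz":0,"yaw":0},
    {"hand":-0.6,"dx":-0.04,"dy":0.9,"dz":0,"yaw":0},
    {"hand":-0.6,"dx":-0.04,"dy":0.9,"dz":0,"yaw":0},
    {"hand":-0.6,"dx":-0.04,"dy":0.9,"dz":0,"yaw":0},
  ],
)

```text
clock: 12.95
tcp_pos: [449.3, 212.4, 230.5]
tcp_rot: [-0.282, 3.129, -0.0]
force: [-0.3, 0.4, 0.5]
width: 68.4
grasp_force: 0.0
```

Request:
step_arm(
  plan=[
    {"hand":-0.6,"dx":-0.04,"dy":0.9,"dz":0,"yaw":0},
    {"hand":-0.6,"dx":-0.04,"dy":0.9,"dz":0,"yaw":0},
    {"hand":-0.6,"dx":-0.04,"dy":0.9,"dz":0,"yaw":0},
    {"hand":-0.6,"dx":-0.04,"dy":0.9,"dz":0,"yaw":0},
    {"hand":-0.6,"dx":-0.04,"dy":0.9,"dz":0,"yaw":0},
  ],
)

```text
clock: 13.45
tcp_pos: [437.0, 301.6, 230.5]
tcp_rot: [-0.282, 3.129, 0.0]
force: [-0.2, -0.1, 0.3]
width: 68.2
grasp_force: 0.0
```

Request:
step_arm(
  plan=[
    {"hand":-0.6,"dx":0,"dy":0,"dz":0.2,"yaw":0.77},
    {"hand":-0.6,"dx":0,"dy":0,"dz":0.2,"yaw":0.77},
    {"hand":-0.6,"dx":0,"dy":0,"dz":0.2,"yaw":0.77},
    {"hand":-0.6,"dx":0,"dy":0,"dz":0.2,"yaw":0.77},
    {"hand":-0.6,"dx":0,"dy":0,"dz":0.2,"yaw":0},
  ],
)

```text
clock: 13.95
tcp_pos: [437.3, 300.8, 210.3]
tcp_rot: [0.14, 3.138, -0.0]
force: [-0.3, 0.1, -0.1]
width: 68.2
grasp_force: 0.0
```

Run:
```python
from h import *
from scipy.spatial.transform import Rotation as R
np.set_printoptions(precision=3,suppress=True)
o=env.get_obs();r=R.from_rotvec(o["tcp_rot"]).as_matrix();t=o["tcp_pos"]
p=env.camera_params("wrist");im=env.snapshot("wrist");cv2.imwrite("pics/w3.png",im[:,:,::-1])
print(o["clock"],t,r[:,:2])
g=cv2.cvtColor(im,cv2.COLOR_RGB2HSV)
m=((g[:,:,1]<70)&(g[:,:,2]>75)).astype(np.uint8)
N,_,st,ce=cv2.connectedComponentsWithStats(m)
for i in range(1,N):
    if st[i,4]<150: continue
    P=onz(p,ce[i],63)
    if np.hypot(*(P-t)[:2])<60: print("btn",ce[i],st[i],P,"tool mm",r.T@(P-t))
# top-face edges: Hough line angles near the button, cast on z=60
e=cv2.Canny(cv2.cvtColor(im,cv2.COLOR_RGB2GRAY),40,110)
l=cv2.HoughLinesP(e[120:235,215:305].copy(),1,np.pi/360,15,minLineLength=22,maxLineGap=4)
for q in ([] if l is None else l[:,0]):
    A=onz(p,(q[0]+215,q[1]+120),60);B=onz(p,(q[2]+215,q[3]+120),60);v=r.T@(B-A)
    print(q+[215,120,215,120],"tool-frame angle",np.degrees(np.arctan2(v[1],v[0])),np.linalg.norm(v), "mid",(r.T@((A+B)/2-t))[:2])
```

```text
13.95 [437.292 300.841 210.321] [[-0.996  0.089]
 [ 0.089  0.996]
 [-0.    -0.   ]]
btn [258.46  179.179] [246 167  26  26 498] [436.715 300.177  63.   ] tool mm [  0.52   -0.713 147.321]
[279 164 280 200] tool-frame angle 177.1554741918609 40.122918007525335 mid [-3.935 21.677]
[236 152 239 205] tool-frame angle 178.38186662899759 58.551448174065484 mid [ -0.561 -22.908]
[240 206 279 204] tool-frame angle 86.84289132066462 42.768719381665385 mid [-29.827   0.338]
[237 120 253 146] tool-frame angle 148.76130595204586 30.115998865053857 mid [ 47.744 -14.047]
[240 142 266 140] tool-frame angle 85.62638361954137 26.43526024995171 mid [39.941 -6.213]
[246 146 269 145] tool-frame angle 87.51159893764212 23.450503401469714 mid [35.379 -1.657]
```

Centred within 1 mm, with the box turned about -2.5° in the tool frame. I'll correct the yaw, descend and grip.

Request:
step_arm(
  plan=[
    {"hand":-0.6,"dx":0,"dy":-0.03,"dz":0.9,"yaw":-0.5},
    {"hand":-0.6,"dx":0,"dy":0,"dz":0.9,"yaw":0},
    {"hand":-0.6,"dx":0,"dy":0,"dz":0.9,"yaw":0},
    {"hand":-0.6,"dx":0,"dy":0,"dz":0.9,"yaw":0},
    {"hand":-0.6,"dx":0,"dy":0,"dz":0.9,"yaw":0},
  ],
)

```text
clock: 14.5
tcp_pos: [437.6, 300.0, 119.9]
tcp_rot: [0.068, 3.141, 0.0]
force: [-0.1, 0.0, 0.2]
width: 68.4
grasp_force: 0.0
```

Request:
step_arm(
  plan=[
    {"hand":-0.6,"dx":0,"dy":0,"dz":0.9,"yaw":0},
    {"hand":-0.6,"dx":0,"dy":0,"dz":0.9,"yaw":0},
    {"hand":-0.6,"dx":0,"dy":0,"dz":0.9,"yaw":0},
    {"hand":-0.6,"dx":0,"dy":0,"dz":0.9,"yaw":0},
    {"hand":-0.6,"dx":0,"dy":0,"dz":0.15,"yaw":0},
  ],
)

```text
clock: 15.0
tcp_pos: [436.7, 299.6, 43.9]
tcp_rot: [-0.069, -3.138, 0.002]
force: [0.6, 0.3, 0.4]
width: 68.6
grasp_force: 0.0
```

Request:
step_arm(
  plan=[
    {"hand":1,"dx":0,"dy":0,"dz":0,"yaw":0},
    {"hand":1,"dx":0,"dy":0,"dz":0,"yaw":0},
    {"hand":1,"dx":0,"dy":0,"dz":0,"yaw":0},
    {"hand":1,"dx":0,"dy":0,"dz":0,"yaw":0},
    {"hand":1,"dx":0,"dy":0,"dz":0,"yaw":0},
  ],
)

```text
clock: 15.5
tcp_pos: [438.2, 300.0, 46.4]
tcp_rot: [0.071, 3.139, 0.001]
force: [-1.0, -0.2, 6.3]
width: 43.5
grasp_force: 26.6
```

Request:
step_arm(
  plan=[
    {"hand":1,"dx":0,"dy":0,"dz":-0.95,"yaw":0},
    {"hand":1,"dx":0,"dy":0,"dz":-0.95,"yaw":0},
    {"hand":1,"dx":0,"dy":0,"dz":-0.95,"yaw":0},
    {"hand":1,"dx":0,"dy":0,"dz":-0.95,"yaw":0},
    {"hand":1,"dx":0,"dy":0,"dz":-0.95,"yaw":0},
  ],
)

```text
clock: 16.0
tcp_pos: [437.6, 299.7, 141.3]
tcp_rot: [-0.071, -3.141, 0.0]
force: [-0.5, 0.2, -1.6]
width: 43.5
grasp_force: 25.9
```

Request:
step_arm(
  plan=[
    {"hand":1,"dx":0,"dy":0,"dz":-0.95,"yaw":-0.64},
    {"hand":1,"dx":0,"dy":0,"dz":-0.95,"yaw":-0.64},
    {"hand":1,"dx":0,"dy":0,"dz":-0.95,"yaw":-0.64},
    {"hand":1,"dx":0,"dy":0,"dz":-0.95,"yaw":-0.64},
    {"hand":1,"dx":0,"dy":0,"dz":-0.95,"yaw":0},
  ],
)

```text
clock: 16.5
tcp_pos: [437.6, 299.6, 236.2]
tcp_rot: [0.282, -3.129, 0.0]
force: [0.7, 0.2, -1.6]
width: 43.6
grasp_force: 26.0
```

Request:
step_arm(
  plan=[
    {"hand":1,"dx":0.04,"dy":-0.9,"dz":0,"yaw":0},
    {"hand":1,"dx":0.04,"dy":-0.9,"dz":0,"yaw":0},
    {"hand":1,"dx":0.04,"dy":-0.9,"dz":0,"yaw":0},
    {"hand":1,"dx":0.04,"dy":-0.9,"dz":0,"yaw":0},
    {"hand":1,"dx":0.04,"dy":-0.9,"dz":0,"yaw":0},
  ],
)

```text
clock: 17.0
tcp_pos: [449.6, 209.7, 235.4]
tcp_rot: [0.279, -3.129, 0.0]
force: [0.8, 0.7, -1.4]
width: 43.4
grasp_force: 26.0
```

Request:
step_arm(
  plan=[
    {"hand":1,"dx":0.04,"dy":-0.9,"dz":0,"yaw":0},
    {"hand":1,"dx":0.04,"dy":-0.9,"dz":0,"yaw":0},
    {"hand":1,"dx":0.04,"dy":-0.9,"dz":0,"yaw":0},
    {"hand":1,"dx":0.04,"dy":-0.9,"dz":0,"yaw":0},
    {"hand":1,"dx":0.04,"dy":-0.9,"dz":0,"yaw":0},
  ],
)

```text
clock: 17.5
tcp_pos: [461.6, 120.4, 235.5]
tcp_rot: [0.279, -3.129, 0.0]
force: [0.3, -0.6, -1.7]
width: 43.6
grasp_force: 26.0
```

Request:
step_arm(
  plan=[
    {"hand":1,"dx":0.04,"dy":-0.9,"dz":0,"yaw":0},
    {"hand":1,"dx":0.04,"dy":-0.9,"dz":0,"yaw":0},
    {"hand":1,"dx":0.04,"dy":-0.9,"dz":0,"yaw":0},
    {"hand":1,"dx":0.04,"dy":-0.9,"dz":0,"yaw":0},
    {"hand":1,"dx":0.04,"dy":-0.9,"dz":0,"yaw":0},
  ],
)

```text
clock: 18.0
tcp_pos: [473.6, 31.1, 235.5]
tcp_rot: [0.279, -3.129, -0.0]
force: [1.5, -0.2, -0.8]
width: 43.6
grasp_force: 26.0
```

Request:
step_arm(
  plan=[
    {"hand":1,"dx":0.04,"dy":-0.9,"dz":0,"yaw":0},
    {"hand":1,"dx":0.04,"dy":-0.9,"dz":0,"yaw":0},
    {"hand":1,"dx":0.04,"dy":-0.9,"dz":0,"yaw":0},
    {"hand":1,"dx":0.04,"dy":-0.9,"dz":0,"yaw":0},
    {"hand":1,"dx":0.04,"dy":-0.9,"dz":0,"yaw":0},
  ],
)

```text
clock: 18.5
tcp_pos: [485.6, -58.1, 235.4]
tcp_rot: [0.279, -3.129, -0.0]
force: [0.5, -0.4, -1.5]
width: 43.8
grasp_force: 26.0
```

Request:
step_arm(
  plan=[
    {"hand":1,"dx":0.04,"dy":-0.9,"dz":0,"yaw":0},
    {"hand":1,"dx":0.04,"dy":-0.9,"dz":0,"yaw":0},
    {"hand":1,"dx":0.04,"dy":-0.9,"dz":0,"yaw":0},
    {"hand":1,"dx":0.04,"dy":-0.9,"dz":0,"yaw":0},
    {"hand":1,"dx":0.04,"dy":-0.9,"dz":0,"yaw":0},
  ],
)

```text
clock: 19.0
tcp_pos: [497.8, -147.7, 235.5]
tcp_rot: [0.279, -3.129, -0.0]
force: [0.6, 0.3, -0.6]
width: 44.0
grasp_force: 26.0
```

Request:
step_arm(
  plan=[
    {"hand":1,"dx":0.04,"dy":-0.9,"dz":0,"yaw":0},
    {"hand":1,"dx":0.04,"dy":-0.9,"dz":0,"yaw":0},
    {"hand":1,"dx":0.04,"dy":-0.9,"dz":0,"yaw":0},
    {"hand":1,"dx":0.04,"dy":-0.9,"dz":0,"yaw":0},
    {"hand":1,"dx":0.04,"dy":-0.9,"dz":0,"yaw":0},
  ],
)

```text
clock: 19.5
tcp_pos: [509.9, -237.5, 235.4]
tcp_rot: [0.279, -3.129, -0.0]
force: [-0.3, 0.0, -1.7]
width: 43.8
grasp_force: 26.0
```

```bash
python3 chk.py | grep -E "xy \[ ?-[0-9]{2}\."
```

```text
side [380.9 268.6] [ 13  12 114] lane xy [-32.5  -0.3]
side [358.2 279.2] [ 9 10 21] lane xy [-95.4 -16.6]
scene [244.2 266.3] [ 15  14 153] lane xy [-30.5   2.4]
```

Request:
step_arm(
  plan=[
    {"hand":1,"dx":0,"dy":0.1,"dz":0.65,"yaw":0},
    {"hand":1,"dx":0,"dy":0,"dz":0.65,"yaw":0},
    {"hand":1,"dx":0,"dy":0,"dz":0.65,"yaw":0},
    {"hand":1,"dx":0,"dy":0,"dz":0.65,"yaw":0},
    {"hand":1,"dx":0,"dy":0,"dz":0.65,"yaw":0},
  ],
  grip_force=20,
)

```text
clock: 20.1
tcp_pos: [509.3, -233.9, 169.3]
tcp_rot: [0.279, -3.129, -0.0]
force: [-0.4, -0.2, -0.3]
width: 43.9
grasp_force: 26.1
```

Request:
step_arm(
  plan=[
    {"hand":1,"dx":0,"dy":0,"dz":0.06,"yaw":0},
    {"hand":1,"dx":0,"dy":0,"dz":0.06,"yaw":0},
    {"hand":1,"dx":0,"dy":0,"dz":0.06,"yaw":0},
    {"hand":1,"dx":0,"dy":0,"dz":0.06,"yaw":0},
    {"hand":1,"dx":0,"dy":0,"dz":0.06,"yaw":0},
  ],
)

```text
clock: 20.6
tcp_pos: [510.6, -234.2, 166.8]
tcp_rot: [-0.279, 3.125, -0.004]
force: [3.3, 4.1, 17.3]
width: 43.8
grasp_force: 28.3
```

Request:
step_arm(
  plan=[
    {"hand":1,"dx":0,"dy":0,"dz":0.06,"yaw":0},
    {"hand":1,"dx":0,"dy":0,"dz":0.06,"yaw":0},
    {"hand":1,"dx":0,"dy":0,"dz":0.06,"yaw":0},
    {"hand":1,"dx":0,"dy":0,"dz":0,"yaw":0},
    {"hand":1,"dx":0,"dy":0,"dz":0,"yaw":0},
  ],
)

```text
clock: 21.1
tcp_pos: [512.2, -234.0, 164.7]
tcp_rot: [-0.278, 3.12, -0.006]
force: [7.4, 7.5, 19.7]
width: 43.7
grasp_force: 29.4
```

Force is similar to the first box, so I'll release the same way.

Request:
step_arm(
  plan=[
    {"hand":1,"dx":0,"dy":0,"dz":0.06,"yaw":0},
    {"hand":1,"dx":0,"dy":0,"dz":-0.06,"yaw":0},
    {"hand":-1,"dx":0,"dy":0,"dz":0,"yaw":0},
    {"hand":-1,"dx":0,"dy":0,"dz":0,"yaw":0},
    {"hand":-1,"dx":0,"dy":0,"dz":0,"yaw":0},
  ],
)

```text
clock: 21.6
tcp_pos: [509.1, -234.0, 160.5]
tcp_rot: [0.279, -3.128, -0.001]
force: [0.2, -0.5, 0.1]
width: 84.1
grasp_force: 0.0
```

Request:
step_arm(
  plan=[
    {"hand":-1,"dx":0,"dy":0,"dz":0,"yaw":0},
    {"hand":-1,"dx":0,"dy":0,"dz":0,"yaw":0},
    {"hand":-1,"dx":0,"dy":0,"dz":0,"yaw":0},
    {"hand":-1,"dx":0,"dy":0,"dz":0,"yaw":0},
    {"hand":-1,"dx":0,"dy":0,"dz":0,"yaw":0},
  ],
)

```text
clock: 22.1
tcp_pos: [509.4, -234.0, 160.9]
tcp_rot: [0.279, -3.129, -0.0]
force: [0.1, -0.3, 0.4]
width: 85.3
grasp_force: 0.0
```

Request:
step_arm(
  plan=[
    {"hand":-1,"dx":0,"dy":0,"dz":-0.9,"yaw":0},
    {"hand":-1,"dx":0,"dy":0,"dz":-0.9,"yaw":0},
    {"hand":-1,"dx":0,"dy":0,"dz":-0.9,"yaw":0},
    {"hand":-1,"dx":0,"dy":0,"dz":-0.9,"yaw":0},
    {"hand":-1,"dx":0,"dy":0,"dz":-0.9,"yaw":0},
  ],
)

```text
clock: 22.6
tcp_pos: [509.3, -233.9, 251.7]
tcp_rot: [-0.279, 3.129, 0.0]
force: [-0.3, -0.1, 0.3]
width: 85.6
grasp_force: 0.0
```

Request:
step_arm(
  plan=[
    {"hand":-1,"dx":0.9,"dy":0,"dz":0,"yaw":0},
    {"hand":-1,"dx":0.9,"dy":0,"dz":0,"yaw":0},
    {"hand":-1,"dx":0.9,"dy":0,"dz":0,"yaw":0},
    {"hand":-1,"dx":0.9,"dy":0,"dz":0,"yaw":0},
    {"hand":-1,"dx":0,"dy":0,"dz":0,"yaw":0},
  ],
)

```text
clock: 23.1
tcp_pos: [437.4, -247.0, 251.2]
tcp_rot: [0.277, -3.129, 0.0]
force: [0.3, 0.4, -0.4]
width: 85.7
grasp_force: 0.0
```

```bash
python3 chk.py
python3 - <<'E'
import cv2,numpy as np
s=cv2.imread("pics/chk_side.png")[200:350,240:410];c=cv2.imread("pics/chk_scene.png")[180:330,110:280]
cv2.imwrite("pics/end.png",cv2.resize(np.hstack([s,c]),None,fx=2.3,fy=2.3))
E
```

```text
side [380.8 268.6] [ 13  12 111] lane xy [-32.6  -0.2]
side [354.3 271.1] [ 14  13 127] lane xy [-95.    0.5]
side [368.  297.6] [20  4 23] lane xy [-94.3 -54. ]
scene [215.6 247.4] [ 16  13 141] lane xy [-92.1   3.3]
scene [244.3 266.2] [ 16  13 151] lane xy [-30.4   2.7]
```

View pics/end.png

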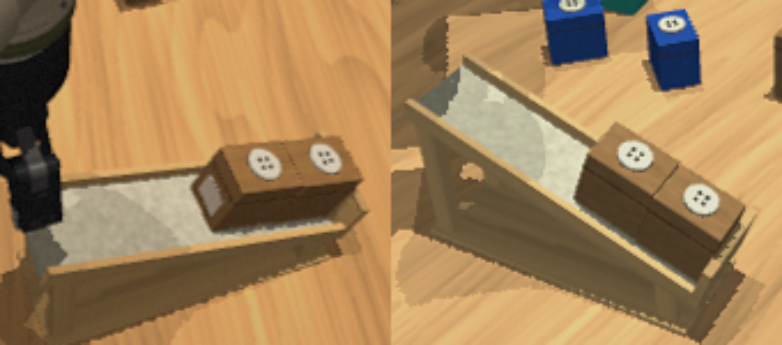

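Both boxes rest button side up at lane x of about -31 and -93, and the gripper is clear.

```bash
python3 -c "
from plant import env
print(env.job_done())"
```

```text
the job is handed in; nothing more can be done
None
```

The job is handed in at about 23 s: both button boxes rest in the lane, button side up, the first at the stop and the second right behind it.

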